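# Pack the meat mallet under the divider flap of the cook's tool case

## Robot

A 6-joint arm with a two-finger parallel gripper is mounted at the origin on the work surface. World frame = base frame: x ahead of the robot, y to its left, z up, the work surface at z = 0. Lengths are in m, angles in rad, forces in N, time in s.
With the tool pointing down it reaches from about 0.25 to 0.8 m from the base axis. Payload 3.9 kg.
Tool frame: the origin (TCP) lies midway between the tips of the shut fingers; the grasp point (between the pads) lies arm.hold_point_z behind it (arm.hold_point_z is the distance from the TCP to the grasp point, in m); z points along the fingers, y is the line along which they close (so a half turn about z gives the same grasp; the last joint's range is limited). The gripper opens to 85 mm and grips with 20 to 120 N. Pads are 22 mm wide; open, the fingers measure 114 mm over their backs; the gripper's body (76 mm by 85 mm) begins 54 mm behind the grasp point. The pads swing forward as they close: fully open they stand 13 mm farther back than shut.
Start: joints at [-1.174, 0.26, -0.138, 1.173, 0, 1.571], TCP at [0.203, -0.484, 0.231] pointing down, gripper open.
Joint ranges: [-2.78, 2.78], [-0.83, 1.72], [-1.28, 1.37], [-1.9, 2.12], [-1.57, 1.48], [-3.14, 3.14]. Speed limits (rad/s): [2.57, 2.57, 3.14, 3.14, 3.14, 3.14].

## Interface

Orientations are given as a rotation vector (axis times angle).
In Python, from plant import arm, planner, vision, workorder, models gives the robot as it stands. Calls block until the motion is done:
- arm.movep(position, orientation): joint-space move of the TCP to a pose.
- arm.movel(position, rate=0.15, ori=None, stop_force=None): straight line of the TCP; ori=None keeps the orientation; rate is the mean speed in m/s. With stop_force (N) it stops when the force on the tool has changed by that much, and returns True; else False.
- arm.move_j(angles): joint-space move.
- arm.gripper_to(opening, grasp_force=None): finger opening in m; grasp_force is the grip in N (None keeps the last); returns when the fingers have stopped.
- arm.sleep(seconds).
- planner.inverse_kinematics(position, orientation): joint angles nearest the present ones, or None.
- vision.capture(name): name is "scene" or "top" or "wrist"; returns (picture, depth): 400x640x3 uint8, red, green, blue; 400x640 float32, m along the optical axis (not along the pixel's ray), 0 where there is no reading.
- vision.camera_info(name): a dict with "camera_matrix" (3x3 intrinsics, pixels), "xyz" and "rotation" of the camera in the world. Camera axes: x right, y down, z forward; pixel columns grow to the right and rows downward; lengths in m; the calibration is good to about 2 mm. A picture is of the moment at which its call begins: read the wrist's pose just before it. camera_info takes no time and is no camera call; for the wrist camera it gives the pose at the moment of the call.
A pose or a line that the arm cannot do raises arm.PlanningError and nothing moves.
- workorder.hand_in(): hands the job in; it is judged then, once.
Trained networks look in the newest picture that a camera, given by its name, has taken for a name from the list of things; names that differ only in an ending like _2 or _b are one class to them, and where a whole thing is asked for, a point or a joint stands for the part that bears it (a point fixed in the world has none). Each returns a list of dicts, best first, with "score" (0 to 1); they miss things now and then, are a little off and sometimes report something else, mostly with a low value. They report only what shows in the picture. A call takes as long as a camera call. They do not tell look-alikes from the thing itself.
- models.regions_of(camera, name): "mask" (400x640 bool, what is visible of it).
- models.landmark_of(camera, name): "location" ([x, y, z] in m, in world coordinates, good to about 4 mm: a listed point, or the origin of a listed thing).
Readings, each from a call of its own:
- arm.read_t(): time.
- arm.read_qpos(): joint angles.
- arm.read_qvel(): joint speeds.
- arm.read_joint_torque(): joint torques, N m.
- arm.read_tcp_pos(): TCP position.
- arm.read_ee_rot(): TCP orientation.
- arm.read_contact_force(): force on the tool from outside, world axes, zero at the start.
- arm.read_torque(): the same for the moment, N m.
- arm.read_finger_gap(): finger opening in m.
- arm.read_grasp_force(): force on a finger pad.
Only numpy, scipy, OpenCV 4.12 (cv2) and the standard library are available. Lean on these libraries where they do the work, as an engineer would, in place of code of your own. Each camera call takes 0.05 s, during which the arm holds its last target. There are 200 camera calls.

## Task

Put the meat mallet away in the lower tier of the cook's tool case: swing the divider flap up on its hinge until it stands upright by itself, then lay the mallet, without dropping it, in the empty long bay with its head at the left end and its handle down in the handle rest at the right. Then lower the flap under control, not letting it fall, until it is fully shut over the mallet. Leave the whetstone in the case and the other kitchen things on the table where they are.

Things in the scene. Friction and masses are not known exactly. Their poses are not given: they have to be found in the camera images.
- case: the fixed black tool case, origin under its base's centre. Base 180 mm deep (x) x 300 mm wide (y) x 68 mm high, walls 6 mm. Axes: x from its front (side of the pull bar, turned to the robot) to its back, y to its left as seen from the robot, z up. Its lid is laid back behind it, below the rim. Right of centre in front is the empty long bay, left of that a cell with steel ring cutters, behind both a whetstone
- flap (a joint): angle of the grey divider flap over the case's lower tier, rad: 0 shut (flat on the rim), grows as its front edge is lifted, 1.57 upright, stop at 1.75. About 0.45 kg; about 3 N at the bar lifts it. Its hinge has a little friction: it stays by itself above about 1.35, lower down it falls shut if let go. A knife and a peeler fixed in clips on its upper face (17 mm high) go with it
- flap_hinge (a point): middle of the flap's hinge line at the back of the case, 68 mm above the table, fixed to the case, with the case's axes (y along the hinge); 87 mm behind the case's centre. The flap is a 4 mm plate lying on the rim, reaching 172 mm forward from here, 286 mm wide
- flap_bar (a point): centre of the flap's pull: round steel bar 10 mm thick, 90 mm long, parallel to the hinge, a leg at each end. With the flap shut it is 197 mm in front of and 28 mm above the hinge line (96 mm above the table), 25 mm beyond the flap's edge and 20 mm ahead of the case: free for fingers on both sides. It circles the hinge line with the flap and turns freely between pads that pinch it across
- bay (a point): centre of the empty long bay's floor, under the flap, 6 mm above the table, with the case's axes; 129 mm in front of and 33 mm right (-y) of the hinge point. Bay 84 mm wide (x), 222 mm long (y); left end wall and rear wall 50 mm high, outer walls 62 mm. Handle rest at y = -80 mm (10 mm thick): two cheeks 42 mm high with a 40 mm gap in the middle, over a sill 9 mm high
- mallet_center (a point): middle of the aluminium meat mallet's length, on its handle's axis, 25 mm above what it lies on; x along the handle to the head, z up. 200 mm long, 0.36 to 0.6 kg. Head block: x +50 to +100 mm, 60 mm across (y), 50 mm high. Round handle: x +50 to -100 mm, 20 mm thick from +50 to +10, then widening to 26 mm. Centre of mass at x = +63 mm: grip the handle close to the head (about x = +30 mm)
- mallet_head (a point): centre of the mallet's head: 75 mm from mallet_center along the mallet's x axis. In the bay the head belongs at the case's +y end; the mallet then has 11 mm to spare at each end when its middle is over the bay's centre
- stone_top (a point): middle of the top face of the whetstone in its black holder (190 x 62 x 32 mm), lying in the rear bay of the case beside the empty one; to be left alone
- crock: steel utensil pot, 112 mm wide, 150 mm high, turners and spoons in it reach up to about 280 mm; origin under its centre; to be left alone
- spray: white spray bottle, 82 mm wide, 235 mm high; origin under its centre; to be left alone
- pan: empty steel food pan, 190 x 174 mm, 100 mm high; origin under its centre; to be left alone
There are look-alikes about, which are no part of the job. Of the things shaped like the part that bears mallet_center, the aluminium one is meant.

How it is judged:
By the outcome, as a careful person would: the job done as asked, in the order asked, and still so for the second after the job is handed in, with the robot touching nothing.
It also fails if it takes over 67 s, if anything falls off the work surface, if the arm or the gripper's body presses on something with over 40 N, if the wrist force passes 120 N, or if a joint passes its speed limit or range.

## Working session

There is one attempt and no reset: what is moved stays moved. The work goes in short steps, each a Python script; the robot and the scene stay as the last script left them, time stands still between calls to the robot, and variables do not carry over. Pictures are saved under pics/ and viewed, at most 10 in all, crops included, and the job is handed in when it is done.

```bash
ls; mkdir -p pics
python3 - <<'E'
from plant import arm, planner, vision, workorder, models
import cv2, numpy as np
print(arm.read_t(), arm.hold_point_z)
for c in ("scene","top"):
    p,d=vision.capture(c)
    cv2.imwrite(f"pics/{c}0.png",p[:,:,::-1])
    i=vision.camera_info(c); print(c,i["xyz"],np.round(i["rotation"],3).tolist(),i["camera_matrix"][0][0])
    for n in ("case","flap_hinge","flap_bar","mallet_center","mallet_head","bay","crock","spray","pan"):
        print(n,[(np.round(r["location"],3).tolist(),round(r["score"],2)) for r in models.landmark_of(c,n)])
print(arm.read_t())
E
```

```text
pics
0.0 0.0187
scene [1.18395733 0.69917735 1.24200689] [-0.971, -2.538, 0.984] 389.36873545625275
case [([0.528, 0.111, -0.0], 0.63)]
flap_hinge [([0.611, 0.105, 0.074], 0.71), ([0.448, -0.232, 0.028], 0.23)]
flap_bar [([0.423, 0.123, 0.097], 0.84)]
mallet_center [([0.272, -0.317, 0.029], 0.78), ([0.45, -0.709, 0.022], 0.64), ([0.612, -0.512, 0.026], 0.58), ([0.455, -0.306, 0.024], 0.53)]
mallet_head [([0.26, -0.387, 0.024], 0.79), ([0.413, -0.656, 0.025], 0.76), ([0.448, -0.234, 0.028], 0.6)]
bay []
crock [([0.712, -0.275, 0.001], 0.8)]
spray [([0.591, 0.442, 0.0], 0.84)]
pan [([0.374, 0.486, -0.0], 0.79)]
top [ 0.27189765 -0.11215047  1.90169871] [-2.147, 2.173, -0.136] 471.5532994145131
case [([0.528, 0.106, -0.001], 0.82)]
flap_hinge [([0.614, 0.102, 0.062], 0.67)]
flap_bar [([0.417, 0.117, 0.096], 0.98)]
mallet_center [([0.461, -0.708, 0.025], 0.92), ([0.459, -0.311, 0.027], 0.75), ([0.271, -0.316, 0.028], 0.66), ([0.614, -0.511, 0.026], 0.59)]
mallet_head [([0.257, -0.391, 0.023], 0.73), ([0.448, -0.234, 0.023], 0.69), ([0.455, -0.309, 0.029], 0.64), ([0.409, -0.649, 0.027], 0.59), ([0.571, -0.451, 0.025], 0.58)]
bay [([0.49, 0.084, 0.008], 0.71)]
crock [([0.709, -0.271, -0.004], 0.77)]
spray [([0.593, 0.444, -0.001], 0.78)]
pan [([0.372, 0.488, 0.0], 0.92)]
1.0
```

View pics/scene0.png

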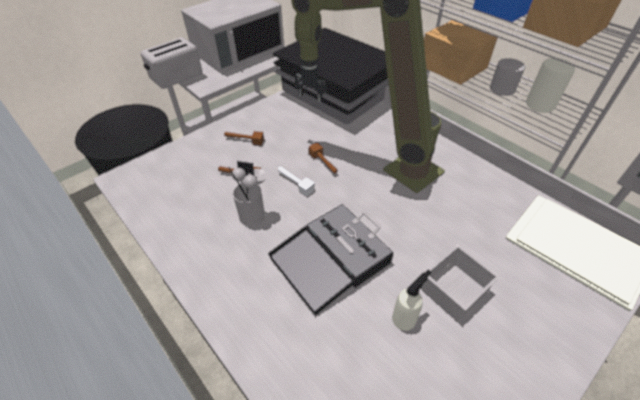

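View pics/top0.png

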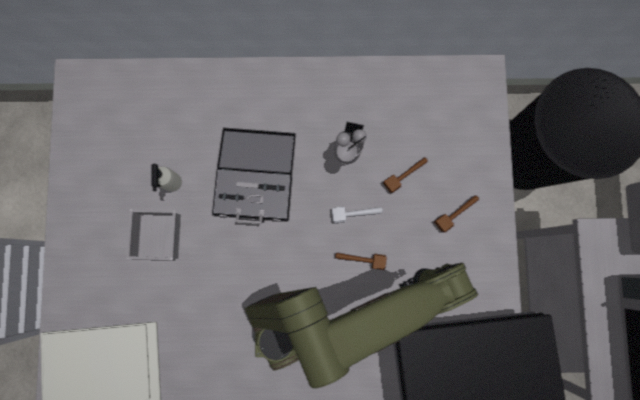

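Four mallets: brown ones in the top picture at (407,174), (457,213) and (360,260), and a bright metallic one at (355,213), which is near world (0.457,-0.309). The metallic one fits "aluminium". The case is at (253,193) with its bar at (250,221). Next I measure from the wrist camera.

```bash
cat > h.py <<'E'
from plant import arm, planner, vision, workorder, models
import numpy as np, cv2
from scipy.spatial.transform import Rotation as R
def down(a):  # tool z down, tool y along world direction angle a
    y=np.array([np.cos(a),np.sin(a),0]); z=np.array([0,0,-1.]); x=np.cross(y,z)
    return R.from_matrix(np.c_[x,y,z]).as_rotvec()
def look(name,pic=None):
    p,d=vision.capture("wrist")
    if pic: cv2.imwrite(f"pics/{pic}.png",p[:,:,::-1])
    return p,d
def lm(n): 
    r=models.landmark_of("wrist",n); print(n,[(np.round(q["location"],4).tolist(),round(q["score"],2)) for q in r[:3]]); return r
E
python3 - <<'E'
from h import *
i=vision.camera_info("wrist"); print(i["xyz"],i["camera_matrix"].tolist() if hasattr(i["camera_matrix"],'tolist') else i["camera_matrix"]); 
rv=np.array(i["rotation"]); M=R.from_rotvec(rv).as_matrix() if rv.size==3 else rv
T=R.from_rotvec(arm.read_ee_rot()).as_matrix(); print("tool",T.round(2).tolist(),"cam in tool",(T.T@M).round(3).tolist(), (T.T@(np.array(i["xyz"])-arm.read_tcp_pos())).round(3))
for a in (np.pi,0):
  for p in ([.40,-.30,.3],[.42,.12,.3],[.457,-.27,.01],[.42,.12,.077],[.64,.1,.25]):
    print(a,p,np.round(planner.inverse_kinematics(p,down(a)),2) if planner.inverse_kinematics(p,down(a)) is not None else None)
E
```

```text
[ 0.27914057 -0.45178178  0.37226516] [[283.47372982253484, 0.0, 317.10217542203173], [0.0, 283.47372982253484, 200.73808661175443], [0.0, 0.0, 1.0]]
tool [[0.92, 0.39, 0.0], [0.39, -0.92, -0.0], [0.0, 0.0, -1.0]] cam in tool [[-0.001, -0.946, -0.324], [1.0, -0.001, -0.0], [-0.0, -0.324, 0.946]] [ 0.083 -0.    -0.141]
3.141592653589793 [0.4, -0.3, 0.3] [-0.64  0.2  -0.04  1.33  0.   -2.21]
3.141592653589793 [0.42, 0.12, 0.3] [ 0.28  0.09 -0.18  1.31  0.   -1.29]
3.141592653589793 [0.457, -0.27, 0.01] [-0.53  0.46 -0.47  0.64  0.   -2.1 ]
3.141592653589793 [0.42, 0.12, 0.077] [ 0.28  0.24 -0.61  0.72  0.   -1.29]
3.141592653589793 [0.64, 0.1, 0.25] [ 0.15  0.47  0.24  1.33  0.   -1.42]
0 [0.4, -0.3, 0.3] [-0.64  0.2  -0.04  1.33  0.    0.93]
0 [0.42, 0.12, 0.3] [ 0.28  0.09 -0.18  1.31  0.    1.85]
0 [0.457, -0.27, 0.01] [-0.53  0.46 -0.47  0.64  0.    1.04]
0 [0.42, 0.12, 0.077] [ 0.28  0.24 -0.61  0.72  0.    1.85]
0 [0.64, 0.1, 0.25] [0.15 0.47 0.24 1.33 0.   1.73]
```

Run:
```python
from h import *
arm.movep([.43,-.30,.22],down(0))
look(0,"w1"); lm("mallet_center"); lm("mallet_head")
arm.movep([.45,-.24,.24],down(0))
look(0,"w2"); lm("mallet_center"); lm("mallet_head")
m=models.regions_of("wrist","mallet_center")
for k,q in enumerate(m[:3]): print(q["score"],q["mask"].sum(),np.argwhere(q["mask"]).mean(0))
for k,p in enumerate(([.45,.10,.32],[.50,.13,.27])):
    arm.movep(p,down(0)); look(0,f"c{k}"); 
    for n in("flap_hinge","flap_bar","case"): lm(n)
print(arm.read_t())
a=cv2.imread("pics/w1.png");b=cv2.imread("pics/c0.png")
cv2.imwrite("pics/both.png",cv2.resize(np.vstack([a,b]),(480,600)))
```

```text
mallet_center [([0.4542, -0.3062, 0.0207], 0.92), ([0.2701, -0.3172, 0.0239], 0.92)]
mallet_head [([0.4458, -0.2349, 0.026], 0.82), ([0.2562, -0.3958, 0.0277], 0.8)]
mallet_center [([0.4516, -0.3089, 0.0237], 0.74), ([0.2703, -0.3147, 0.0258], 0.71), ([0.6191, -0.5103, 0.0282], 0.66)]
mallet_head [([0.2572, -0.3925, 0.028], 0.97), ([0.5667, -0.45, 0.0222], 0.73)]
0.62 3733 [196.24403965 318.37824806]
0.6 3762 [233.36602871 185.13716108]
0.58 1460 [309.37054795 390.98013699]
flap_hinge [([0.6143, 0.099, 0.0692], 0.78)]
flap_bar [([0.4221, 0.1191, 0.0953], 0.74)]
case [([0.5295, 0.1127, 0.0044], 0.62)]
flap_hinge [([0.6119, 0.0998, 0.0718], 0.86)]
flap_bar [([0.4165, 0.1163, 0.0987], 0.57)]
case [([0.5305, 0.1117, -0.0015], 0.86)]
4.975
```

View pics/both.png

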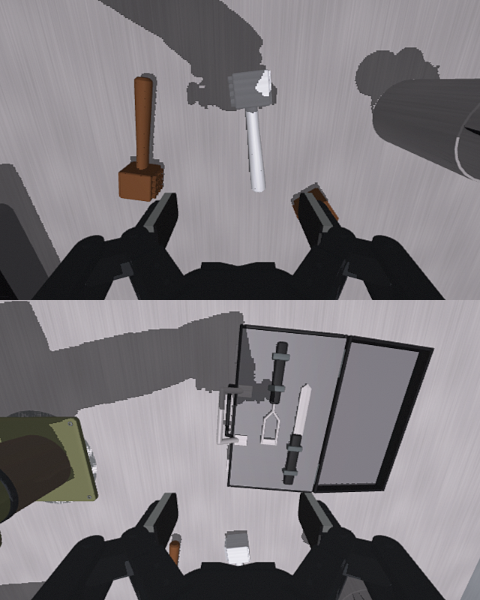

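```bash
cat >> h.py <<'E'
def cloud(d):
    i=vision.camera_info("wrist"); K=np.array(i["camera_matrix"]); rv=np.array(i["rotation"])
    v,u=np.mgrid[:400,:640]; c=np.stack([(u-K[0,2])/K[0,0]*d,(v-K[1,2])/K[1,1]*d,d],-1)
    w=c@R.from_rotvec(rv).as_matrix().T+np.array(i["xyz"]); w[d==0]=np.nan
    return w
E
python3 - <<'E'
from h import *
a=cv2.imread("pics/w1.png")[60:290,130:450]; cv2.imwrite("pics/crop.png",cv2.resize(a,None,fx=2,fy=2))
for p in ([.50,.13,.27],[.47,.05,.30]):
    arm.movep(p,down(0)); arm.sleep(.2)
    w=cloud(vision.capture("wrist")[1])
    near=(abs(w[...,0]-.52)<.16)&(abs(w[...,1]-.11)<.2)
    pl=w[near&(w[...,2]>.062)&(w[...,2]<.078)]
    r=cv2.minAreaRect((pl[:,:2]*1000).astype(np.float32)); print("plate",r,np.median(pl[:,2]))
    b=w[(abs(w[...,0]-.42)<.04)&(abs(w[...,1]-.118)<.07)&(w[...,2]>.09)&(w[...,2]<.11)]
    r=cv2.minAreaRect((b[:,:2]*1000).astype(np.float32)); print("bar",r,len(b),np.percentile(b[:,2],[50,95]))
    for n in("flap_hinge","flap_bar"): lm(n)
print(arm.read_t())
E
```

```text
plate ((541.4546508789062, 108.28828430175781), (300.61663818359375, 205.8794403076172), 84.74048614501953) 0.07012359097168619
bar ((424.2655334472656, 119.29405212402344), (98.24657440185547, 17.691295623779297), 84.87577819824219) 808 [0.09780523 0.09967206]
flap_hinge [([0.6152, 0.102, 0.0685], 0.88)]
flap_bar [([0.4201, 0.116, 0.0933], 0.91), ([0.6113, 0.1026, 0.0728], 0.27)]
plate ((539.3998413085938, 106.5965576171875), (295.9551696777344, 202.09825134277344), 85.1768798828125) 0.07026708524555086
bar ((423.91876220703125, 119.00476837158203), (99.15113067626953, 19.147350311279297), 85.01859283447266) 870 [0.09798987 0.0998138 ]
flap_hinge [([0.6145, 0.1009, 0.0715], 0.82)]
flap_bar [([0.4216, 0.1157, 0.0921], 0.88)]
6.375
```

View pics/crop.png

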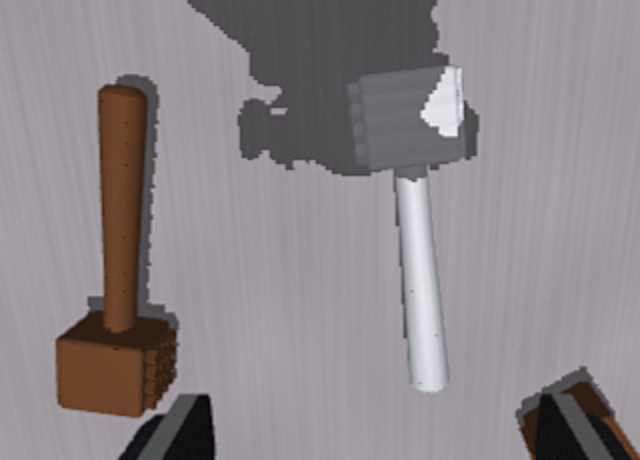

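Crop confirms it: the bright aluminium mallet is at crop (415,240), and the wooden ones are at (120,250) and (580,420). Next: grip the bar and raise the flap.

```bash
cat >> h.py <<'E'
YAW=-0.088; UX=np.array([np.cos(YAW),np.sin(YAW),0]); UY=np.array([-np.sin(YAW),np.cos(YAW),0])
HINGE=np.array([.6149,.1019,.068])
HZ=arm.hold_point_z
def bar(th,off=np.zeros(3)):
    x=-.197*np.cos(th)+.028*np.sin(th); z=.197*np.sin(th)+.028*np.cos(th)
    return HINGE+x*UX+np.array([0,0,z])+off-np.array([0,0,HZ])
def arc(a,b,n,off,rate=.09):
    off=np.array(off,float); log=[]
    for th in np.linspace(a,b,n+1)[1:]:
        arm.movel(bar(th,off),rate=rate)
        f=arm.read_contact_force(); rad=(bar(th)+[0,0,HZ]-HINGE)/.199; fr=f@rad
        off=off+np.clip(fr*4e-5,-.0008,.0008)*rad*(abs(fr)>6)
        log.append((round(th,2),np.round(f,1).tolist(),round(fr,1)))
        if np.linalg.norm(f)>60: print("ABORT");break
    print(log); print(off.round(4),arm.read_t(),arm.read_finger_gap()); return off
E
python3 - <<'E'
from h import *
p=bar(0); print(p)
arm.gripper_to(.03,40)
arm.movep(p+[0,0,.07],down(YAW)); f0=arm.read_contact_force()
print(f0.round(1),arm.movel(p+[0,0,.001],rate=.08,stop_force=8),arm.read_tcp_pos())
arm.gripper_to(.0,40)
print(arm.read_finger_gap(),arm.read_grasp_force(),arm.read_contact_force().round(1),arm.read_tcp_pos(),arm.read_t())
cv2.imwrite("pics/g.png",vision.capture("wrist")[0][:,:,::-1])
E
```

```text
[0.41866229 0.11921363 0.0773    ]
[ 0.5 -0.3  0.4] False [0.41918827 0.11931575 0.07872402]
0.008566275334432995 39.00951147079468 [ 1.3 -1.2  0.8] [0.41989273 0.11933161 0.07892934] 9.0083
```

Run:
```python
from h import *
off=arc(0,.4,3,[.001,0,.001])
if np.linalg.norm(arm.read_contact_force())<40: off=arc(.4,1.57,9,off)
np.save("off.npy",off); print(arm.read_tcp_pos(),arm.read_grasp_force())
```

```text
[(np.float64(0.13), [2.7, -0.9, -4.0], np.float64(-3.8)), (np.float64(0.27), [0.0, 1.7, -3.7], np.float64(-1.4)), (np.float64(0.4), [-4.7, 3.0, -0.5], np.float64(4.0))]
[0.001 0.    0.001] 10.3917 0.008176185748540182
[(np.float64(0.53), [-7.2, 3.3, 3.9], np.float64(8.3)), (np.float64(0.66), [-9.9, 2.8, 6.0], np.float64(11.3)), (np.float64(0.79), [-11.0, 2.0, 10.9], np.float64(15.4)), (np.float64(0.92), [-7.5, 1.0, 12.2], np.float64(14.3)), (np.float64(1.05), [-5.4, 0.8, 9.9], np.float64(11.2)), (np.float64(1.18), [-4.2, 0.5, 6.9], np.float64(7.8)), (np.float64(1.31), [-1.4, 0.9, 5.9], np.float64(6.0)), (np.float64(1.44), [-1.3, -0.5, 5.4], np.float64(5.4)), (np.float64(1.57), [0.6, -0.7, 2.8], np.float64(2.8))]
[-0.0005  0.0001  0.0035] 14.2917 0.008201436321391078
[0.64283797 0.09932298 0.24983935] 42.22460746765137
```

Run:
```python
from h import *
arm.gripper_to(.024)
p=arm.read_tcp_pos(); arm.movel(p+[0,0,.09],rate=.15)
arm.movep([.45,.06,.34],down(YAW)); look(0,"b1")
for n in("bay","flap_bar","flap_hinge"): lm(n)
arm.gripper_to(.05)
print("bay exp",HINGE-.129*UX-.033*UY-[0,0,.062])
for p in([.45,-.28,.24],[.42,-.31,.2]):
    arm.movep(p,down(0.1)); arm.sleep(.2)
    w=cloud(look(0,"m")[1]); 
    s=(abs(w[...,0]-.455)<.07)&(abs(w[...,1]+.30)<.14)&(w[...,2]>.012)
    q=w[s]; print("z top",np.percentile(q[:,2],[50,98]))
    h=q[(q[:,1]<-.275)&(q[:,2]>.02)]
    vx,vy,x0,y0=cv2.fitLine(h[:,:2].astype(np.float32),cv2.DIST_HUBER,0,.001,.001).ravel()
    print("handle line",np.degrees(np.arctan2(vy,vx)),x0,y0,h[:,1].min(),"x at -.309,-.27:",x0+(-.309-y0)*vx/vy,x0+(-.27-y0)*vx/vy, "handle top z",np.percentile(h[:,2],95))
    r=cv2.minAreaRect((q[:,:2]*1000).astype(np.float32)); print("all",r)
    k=q[q[:,2]>.043]; print("head",cv2.minAreaRect((k[:,:2]*1000).astype(np.float32)))
    lm("mallet_center"); lm("mallet_head")
print(arm.read_t())
```

```text
bay [([0.4841, 0.0777, 0.0043], 0.91)]
flap_bar [([0.6431, 0.0963, 0.2628], 0.95)]
flap_hinge [([0.6157, 0.0995, 0.0722], 0.96)]
bay exp [0.48349891 0.08036505 0.006     ]
z top [0.31066602 0.33267988]
handle line 1.0447779 0.44193938 -0.2830777 -0.4056073333195297 x at -.309,-.27: -0.97948587 1.1590416 handle top z 0.3190765313828675
all ((464.6175537109375, -297.6271057128906), (121.40424346923828, 192.80215454101562), 29.256872177124023)
head ((447.9139709472656, -249.9679412841797), (129.8033905029297, 84.37287139892578), 5.432885646820068)
mallet_center [([0.4539, -0.3074, 0.0233], 0.97), ([0.2698, -0.3167, 0.0266], 0.62)]
mallet_head [([0.444, -0.2339, 0.024], 0.82), ([0.2596, -0.3948, 0.0302], 0.66)]
z top [0.27085984 0.29371801]
handle line 3.607282 0.44465092 -0.29562 -0.4067912701625972 x at -.309,-.27: 0.2324125 0.85104465 handle top z 0.29090280536987634
all ((434.4237060546875, -304.2369079589844), (201.0714111328125, 99.20606231689453), 86.077880859375)
head ((431.55322265625, -265.70819091796875), (100.80284118652344, 111.42120361328125), 5.738908767700195)
mallet_center [([0.4544, -0.3063, 0.0228], 0.92), ([0.2677, -0.3156, 0.0276], 0.7)]
mallet_head [([0.5687, -0.4534, 0.0223], 0.83), ([0.2553, -0.392, 0.0268], 0.72), ([0.4445, -0.2335, 0.0251], 0.66)]
19.0833
```

View pics/b1.png

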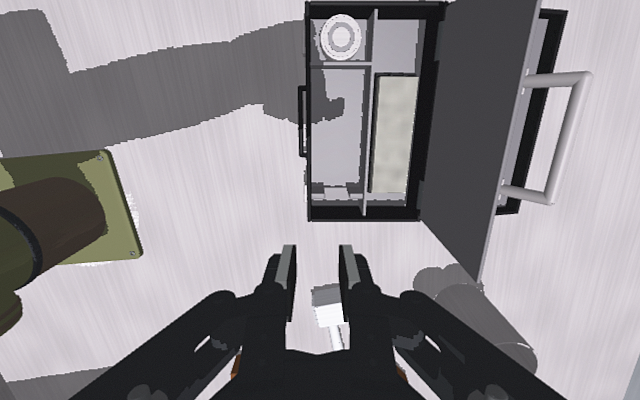

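The picture shows the flap upright at (480,130) with its bar at (555,135). The empty bay is at (340,125), the handle rest near (340,190), and the whetstone at (397,135). The gripper got into the mallet depth fit, so I repeat that with a height limit.

Run:
```python
from h import *
w=cloud(look(0,"m")[1])
s=(abs(w[...,0]-.455)<.07)&(abs(w[...,1]+.30)<.14)&(w[...,2]>.012)&(w[...,2]<.056)
q=w[s]; u=np.array([-.0092,.0726])/np.hypot(.0092,.0726); n=np.array([u[1],-u[0]])
d=q[:,:2]-[.4539,-.3069]; a=d@u; c=d@n
print("along",np.percentile(a,[.5,99.5]))
for lo in(-.09,-.07,-.05,-.03,-.01,.01,.03,.055,.07,.09):
    m=(abs(a-lo)<.006); 
    if m.sum()>5: print(lo,np.percentile(c[m],[2,98]).round(4),"ztop",np.percentile(q[m,2],95).round(4), "c at top",np.mean(c[m][q[m,2]>np.percentile(q[m,2],80)]).round(4))
```

```text
along [-0.09519889  0.09896992]
-0.09 [-0.0127  0.011 ] ztop 0.0361 c at top -0.0009
-0.07 [-0.0125  0.0106] ztop 0.0359 c at top -0.0011
-0.05 [-0.0113  0.0101] ztop 0.0354 c at top -0.0006
-0.03 [-0.0106  0.0098] ztop 0.0345 c at top 0.0005
-0.01 [-0.0099  0.0095] ztop 0.0342 c at top -0.0003
0.01 [-0.0087  0.0099] ztop 0.0334 c at top 0.0005
0.03 [-0.0087  0.0102] ztop 0.0337 c at top 0.0008
0.055 [-0.0274  0.0297] ztop 0.0492 c at top 0.0024
0.07 [-0.0273  0.0301] ztop 0.0493 c at top 0.0038
0.09 [-0.0268  0.0307] ztop 0.0493 c at top 0.0039
```

Run:
```python
from h import *
phi=1.683; u=np.array([np.cos(phi),np.sin(phi),0])
g=np.array([.4539,-.3069,0])+(.001+.032)*u
arm.gripper_to(.05,100)
arm.movep(g+[0,0,.09],down(phi-np.pi/2))
print(arm.movel(g+[0,0,.0095],rate=.1,stop_force=12),arm.read_tcp_pos())
arm.gripper_to(0,100); print(arm.read_finger_gap(),arm.read_grasp_force(),arm.read_contact_force().round(1))
p=arm.read_tcp_pos(); arm.movel(p+[0,0,.15],rate=.15); print(arm.read_contact_force().round(2),arm.read_torque().round(3),arm.read_finger_gap())
bay=np.array([.4835,.0800,.006]); t=bay+.032*UY
arm.movep(t+[0,0,.2],down(YAW)); arm.sleep(.2)
look(0,"h"); lm("mallet_center"); lm("mallet_head"); print("want",(bay).round(4),(bay+.075*UY).round(4),arm.read_tcp_pos(),arm.read_t())
```

```text
False [ 0.45081998 -0.2745942   0.01020691]
0.015967987090545824 97.54488587379456 [-0.3  0.3  4.6]
[-0.68  0.26 -5.62] [-0.157 -0.004  0.022] 0.01665317815454751
mallet_center [([0.48, 0.0749, 0.2191], 0.95)]
mallet_head [([0.488, 0.1502, 0.2218], 0.61)]
want [0.4835 0.08   0.006 ] [0.4901 0.1547 0.006 ] [0.48643017 0.11132713 0.20594091] 24.225
```

View pics/h.png

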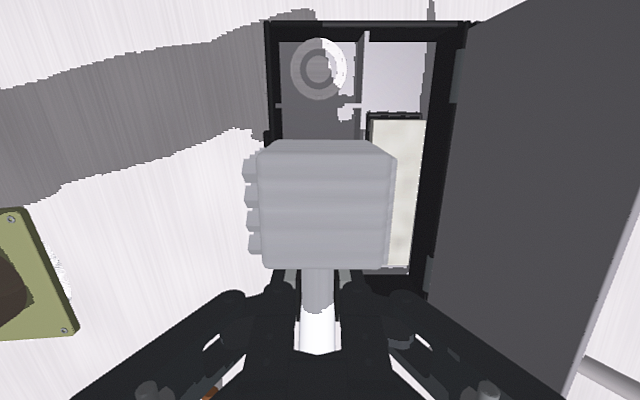

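The mallet is held level at (320,200), head toward +y above the bay, slightly low in y. I'll lower it with a small correction.

Run:
```python
from h import *
bay=np.array([.4835,.0800,.006])+.0015*UX+.0025*UY; t=bay+.032*UY
arm.movel(t+[0,0,.09],rate=.15)
print(arm.movel(t+[0,0,.022],rate=.08,stop_force=12),arm.read_tcp_pos(),arm.read_contact_force().round(1))
s=arm.movel(t+[0,0,.008],rate=.03,stop_force=5); print(s,arm.read_tcp_pos(),arm.read_contact_force().round(1))
if s and arm.read_tcp_pos()[2]<.021:
    arm.gripper_to(.034,100); p=arm.read_tcp_pos(); print(arm.read_contact_force().round(1))
    print(arm.movel(p+[0,0,.1],rate=.1,stop_force=15))
    arm.movel(p+[0,0,.28]); arm.sleep(.1)
    look(0,"pl"); lm("mallet_center"); lm("mallet_head"); lm("flap_bar")
print("want",bay.round(4),arm.read_tcp_pos(),arm.read_t())
```

```text
False [0.48858484 0.11435989 0.02845375] [ 0.8 -0.6 -6.3]
True [0.48844124 0.1140377  0.01642521] [-0.9  0.   5.6]
[8.8 0.7 6.2]
False
mallet_center [([0.2701, -0.313, 0.0272], 0.94), ([0.485, 0.0793, 0.0287], 0.82)]
mallet_head [([0.4909, 0.1532, 0.0306], 0.97)]
flap_bar [([0.6446, 0.1, 0.2643], 0.92)]
want [0.4852 0.0824 0.006 ] [0.49499163 0.11490868 0.29797303] 29.6833
```

```bash
ls pics/pl.png
```

```text
pics/pl.png
```

View pics/pl.png

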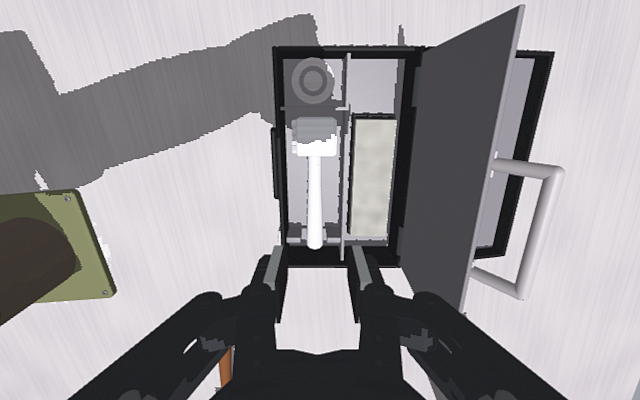

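Mallet lies in the bay: head at (317,130) at the left end, handle end at (315,243) in the rest, flap still upright. Next: regrip the bar and lower the flap.

Run:
```python
from h import *
arm.gripper_to(.026,40)
p=arm.read_tcp_pos(); arm.movel([p[0],p[1],.35])
b=np.array([.6430,.0995,.2498])
arm.movep([b[0],b[1],.35],down(YAW))
s=arm.movel(b,rate=.08,stop_force=8); print(s,arm.read_tcp_pos())
if not s:
    arm.gripper_to(0,40); print(arm.read_finger_gap(),arm.read_contact_force().round(1),arm.read_tcp_pos())
    if .006<arm.read_finger_gap()<.011:
        off=arc(1.57,.13,11,np.load("off.npy"),rate=.08); np.save("off.npy",off)
print(arm.read_tcp_pos(),arm.read_t())
```

```text
False [0.64339646 0.09953894 0.25047051]
0.008489729759877412 [0.8 0.3 2.7] [0.64342888 0.09952932 0.25044526]
[(np.float64(1.44), [0.4, -0.1, 4.6], np.float64(4.6)), (np.float64(1.31), [-0.7, 0.5, 7.1], np.float64(7.1)), (np.float64(1.18), [-1.5, 0.7, 2.4], np.float64(2.7)), (np.float64(1.05), [0.7, 2.1, -2.2], np.float64(-2.2)), (np.float64(0.92), [0.7, 1.1, -3.4], np.float64(-3.3)), (np.float64(0.78), [4.0, 2.5, -6.4], np.float64(-7.3)), (np.float64(0.65), [3.8, 2.2, -6.2], np.float64(-7.0)), (np.float64(0.52), [3.4, 2.3, -3.7], np.float64(-4.8)), (np.float64(0.39), [3.8, 1.5, -3.3], np.float64(-4.9)), (np.float64(0.26), [5.1, 1.5, -2.5], np.float64(-5.5)), (np.float64(0.13), [5.4, 0.4, -1.2], np.float64(-5.5))]
[-0.0002  0.0001  0.0033] 37.9917 0.008257588744663064
[0.42449309 0.1187966  0.10573877] 37.9917
```

Run:
```python
from h import *
arm.movel(bar(.05,np.array([.001,0,.002])),rate=.04); print(arm.read_contact_force().round(1))
s=arm.movel(bar(0,np.array([.001,0,-.003])),rate=.02,stop_force=8)
print(s,arm.read_tcp_pos(),arm.read_contact_force().round(1))
arm.sleep(.2)
arm.gripper_to(.03); print(arm.read_tcp_pos(),arm.read_contact_force().round(1))
p=arm.read_tcp_pos(); arm.movel(p+[0,0,.1],rate=.08)
arm.movep([.42,.09,.3],down(YAW)); arm.sleep(.2)
d=look(0,"end")[1]; lm("flap_bar"); w=cloud(d)
b=w[(abs(w[...,0]-.42)<.03)&(abs(w[...,1]-.118)<.06)&(w[...,2]>.085)&(w[...,2]<.12)]; print("bar z",np.percentile(b[:,2],[50,95]))
print(arm.read_t())
```

```text
[ 3.   1.9 -2.3]
True [0.41986861 0.11917255 0.0832257 ] [-0.2 -0.2  2.5]
[0.4203887  0.11981247 0.08314663] [0.3 0.1 0. ]
flap_bar [([0.4196, 0.1176, 0.0965], 0.87), ([0.7127, -0.2766, -0.0014], 0.42)]
bar z [0.09826754 0.10012382]
41.7833
```

View pics/end.png

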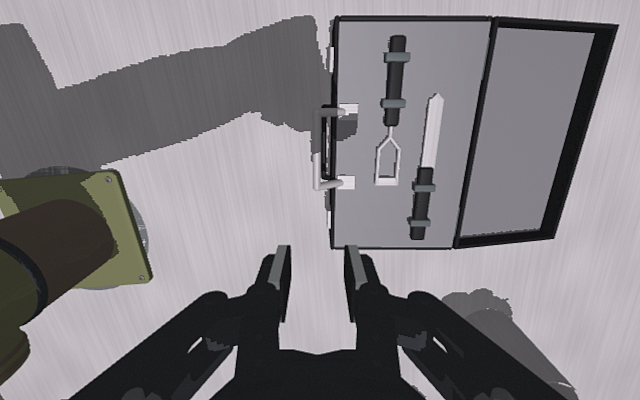

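The flap is flat on the rim and the bar at (322,150) is at its original height (top 0.100 m), with the robot clear. Handing in.

```bash
python3 -c "
from h import *
print(workorder.hand_in())"
```

```text
the job is handed in; nothing more can be done
None
```

The aluminium mallet is in the long bay, head at the left end and handle in the rest, with the flap lowered under grip and shut over it, and the job was handed in at about 42 s of the 67 s allowed.

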